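Bond a stone sample in the lever press and ease the lever home

TASK

Two small green lever presses stand on the bench. On the one with the red grip, which holds the stone sample, push the lever fully down, hold it there for two seconds so the sticky backing takes, then let the sprung lever come back up slowly, with the hand on it all the way to its top stop, taking a second or more and never letting it snap back. Leave the sample where it lies and do not work the blue-gripped press.

Things in the scene. Friction and masses are not known exactly. Their poses are not given: they have to be found in the camera images.
- press_lever (a joint): Angle of the red-gripped lever of the loaded green press. 0 = home at its top stop, rising 22 degrees above level towards the grip; grows as the grip is pushed down, to 0.60 rad at the bottom stop (12 degrees below level, grip 110 mm lower). Sprung upwards: 3 to 5 N down on the grip starts it, 8 to 10 N holds it down; let go, it flies up in about 0.1 s (over 5 rad/s).
- press_grip (a point): Centre of the top face of the flat red palm grip (70 x 40 x 18 mm), moving with the lever; 270 mm above the bench at home. x axis: along the lever from grip to hinge; z axis: out of the top face. The level hinge line, along y, lies 190 mm along +x and 9 mm along -z from here, 190 mm above the bench. The press's base is 220 x 120 mm. Nothing stands over or close beside the grip.
- sample_center (a point): Centre (half-way up) of the loose sample on the red-gripped press's steel bed, under its ram: a pale stone plate on a square brown wood backing, 70 x 70 x 16 mm, 100 g. The ram's black rubber foot comes down onto it when the lever is down.
- spare_lever (a joint): Angle of the lever of the other, empty press, the same but with a blue grip: 0 at home, where it is to stay.

How it is judged:
On the way:
1. the red-gripped lever is held down at its bottom stop (within 0.06 rad) for a second and a half (value of joint press_lever above 0.54 rad), for 1.5 s.
At the end, for the whole second after the job is handed in: The red-gripped lever is back home (within 0.05 rad), the blue-gripped one too, and the sample lies within 12 mm of where it started (value of joint each of press_lever, spare_lever below 0.05 rad and distance of sample_center from where it was at the start of the episode below 0.012 m); the robot touches nothing.
It fails at once if the red-gripped lever snaps back: it rises faster than 1.5 rad/s while more than 0.06 rad from home (velocity of joint press_lever below -1.5 rad/s and value of joint press_lever above 0.06 rad).
It fails at once if the blue-gripped lever is worked (pushed more than 0.15 rad) (value of joint spare_lever above 0.15 rad).
It also fails if it takes over 42 s, if anything falls off the work surface, if the arm or the gripper's body presses on something with over 40 N, if the wrist force passes 120 N, or if a joint passes its speed limit or range.

ROBOT

A 6-joint arm with a two-finger parallel gripper is mounted at the origin on the work surface. World frame = base frame: x ahead of the robot, y to its left, z up, the work surface at z = 0. Lengths are in m, angles in rad, forces in N, time in s.
With the tool pointing down it reaches from about 0.35 to 0.725 m from the base axis. Payload 6 kg.
Tool frame: the origin (TCP) lies midway between the tips of the shut fingers; the grasp point (between the pads) lies 19 mm behind it (ctrl.grip_point_offset is the distance from the TCP to the grasp point, in m); z points along the fingers, y is the direction in which the jaws open and shut (so a half turn about z gives the same grasp; the last joint's range is limited). The gripper opens to 85 mm and grips with 20 to 120 N. Pads are 22 mm wide; open, the fingers measure 114 mm over their backs; the gripper's body (76 mm by 85 mm) begins 54 mm behind the grasp point. The pads swing forward as they close: fully open they stand 13 mm farther back than shut.
Start: joints at [1.592, 0.04, 0.085, 0, -1.615, -0.334], TCP at [0.185, 0.571, 0.231] pointing down, gripper open.
Joint ranges: [-2.56, 2.56], [-1.29, 2.01], [-1.08, 1.49], [-3.29, 1.98], [-2.81, -0.18], [-2.99, 2.99]. Speed limits (rad/s): [2.57, 2.57, 3.01, 3.14, 3.14, 3.14].

INTERFACE

Orientations are given as a unit quaternion [x, y, z, w].
In Python, from bench import ctrl gives the robot as it stands.
- The arm moves only by the tool step_arm, never from a script. Its argument "commands" is a list that holds one entry, the list of rows, each a list of 7 numbers: the shift along the tool's x, y, z in m, then the turn, a rotation vector about the tool's x, y, z in degrees, then the closure, from -1 (fully open) to 1 (shut). A call has 1 to 20 rows; each row shifts and turns the commanded pose from where the row before left it, along the tool's axes as they then stand; what a row does not reach is not made up. A row lasts 1/8 s, in which the tool goes at most 62.5 mm and 10.7 degrees, less where a joint would pass 70% of its speed; a pose out of reach is approached as far as the arm can. A call is refused whole if a number of a shift passes 0.0625 or a number of a turn 10.7, either way. A call with a gripper value outside its range is refused whole. The fingers move at their own pace and stop on an object; "grip_force" is the grip in N (left out, the last holds). Time passes only in rows, so rows that do not move let the fingers close. It gives the time, the measured TCP pose, the force and the opening at its end, in the units of the state.
- ctrl.state(): the state, without advancing time (a new reading comes with each control period).
- ctrl.grab_frame(name): name is "scene" or "top"; returns a dict with "pixels" (384x512x3 uint8, red, green, blue), "z_map" (384x512 float32, m along the optical axis (not along the pixel's ray), 0 where there is no reading), "camera_matrix" (3x3 intrinsics, pixels), "view" (4x4, takes a point from world to camera coordinates). Camera axes: x right, y down, z forward; pixel columns grow to the right and rows downward; lengths in m; the calibration is good to about 2 mm. A picture is of the moment at which its call begins.
- ctrl.finish_job(): hands the job in, once; it reports no verdict.
The state is a dict: "time": time; "q": joint angles; "joint_vel": joint speeds; "tau": joint torques, N m; "eef_pos": TCP position; "orientation": TCP orientation; "ft_force": force on the tool from outside, world axes, zero at the start; "torque": the same for the moment, N m; "grip_width": finger opening in m.
Only numpy, scipy, OpenCV 4.12 (cv2) and the standard library are available. Lean on these libraries where they do the work, as an engineer would, in place of code of your own. Each camera call takes 0.05 s, during which the arm holds its last target. There are 200 camera calls.

## Working session

There is one attempt and no reset: what is moved stays moved. The work goes in short steps, Python scripts to look and compute and a tool call to move; the robot and the scene stay as the last step left them, time stands still between calls to the robot, and variables do not carry over. Pictures are saved under pics/ and viewed, about 8 in all and at most 12, crops included, and the job is handed in when it is done.

Besides the shell and the picture viewer there is one more tool, called after "Call:" as name([rows], argument=value, ...), one row to a line, values as JSON. step_arm: Moves the arm, as the interface text tells. Its arguments: {"type":"object","properties":{"commands":{"type":"array"},"grip_force":{"type":"number"}},"required":["commands"]}

```bash
mkdir -p pics; ls
cat > h.py <<'E'
import numpy as np, cv2
from bench import ctrl
def grab(n):
    f=ctrl.grab_frame(n); np.savez(f'/tmp/{n}.npz',**f); return f
def cloud(f):
    K,V,z=f['camera_matrix'],f['view'],f['z_map']; v,u=np.indices(z.shape)
    c=np.stack([(u-K[0,2])*z/K[0,0],(v-K[1,2])*z/K[1,1],z],-1)
    return (c-V[:3,3])@V[:3,:3]
E
python3 - <<'E'
from h import *
a=grab('scene');b=grab('top')
for n,f in(('scene',a),('top',b)):
    cv2.imwrite(f'pics/{n}0.png',f['pixels'][...,::-1])
    print(n,np.round(f['view'],3).tolist(),f['camera_matrix'].tolist())
    P=cloud(f);h=cv2.cvtColor(f['pixels'],cv2.COLOR_RGB2HSV)
    H,S,Vv=h[...,0],h[...,1],h[...,2]
    for c,m in(('red',((H<8)|(H>172))),('blue',(H>100)&(H<130))):
        m=(m&(S>130)&(Vv>60)).astype(np.uint8)
        k,l,st,ce=cv2.connectedComponentsWithStats(m)
        for i in range(1,k):
            if st[i,4]>60:
                p=P[(l==i)&(f['z_map']>0)]
                print(c,st[i].tolist(),ce[i].round(1),np.median(p,0).round(3),np.percentile(p,2,axis=0).round(3),np.percentile(p,98,axis=0).round(3))
print(ctrl.state())
E
```

```text
pics
scene [[0.357, 0.934, -0.0, -0.183], [0.599, -0.229, -0.767, -0.15], [-0.717, 0.274, -0.641, 1.78], [0.0, 0.0, 0.0, 1.0]] [[444.22848700021035, 0.0, 256.9229090261414], [0.0, 444.22848700021035, 191.54282496458669], [0.0, 0.0, 1.0]]
red [317, 173, 22, 11, 174] [327.4 177.6] [0.599 0.172 0.271] [0.574 0.147 0.252] [0.617 0.211 0.28 ]
blue [321, 80, 70, 62, 2934] [355.9 109.6] [0.106 0.597 0.133] [-0.095  0.525  0.013] [0.126 0.72  0.162]
blue [144, 179, 25, 17, 255] [155.9 187.2] [ 0.468 -0.275  0.266] [ 0.444 -0.304  0.252] [ 0.487 -0.247  0.279]
top [[0.023, -0.999, 0.046, -0.032], [-0.991, -0.029, -0.132, 0.543], [0.133, -0.042, -0.99, 0.91], [0.0, 0.0, 0.0, 1.0]] [[357.4140779899067, 0.0, 257.62171769774545], [0.0, 357.4140779899067, 189.6707156982313], [0.0, 0.0, 1.0]]
red [147, 135, 36, 31, 666] [164.8 150.7] [0.586 0.179 0.271] [0.561 0.148 0.255] [0.613 0.213 0.282]
blue [370, 208, 39, 28, 680] [389.1 221.2] [ 0.457 -0.272  0.271] [ 0.434 -0.302  0.257] [ 0.48  -0.241  0.282]
blue [0, 353, 33, 31, 956] [ 15.1 368. ] [0.109 0.531 0.063] [0.063 0.528 0.014] [0.121 0.593 0.132]
{'time': 0.1, 'q': array([ 1.59171761e+00,  4.07983996e-02,  8.39115843e-02, -4.40388962e-04,
       -1.61548364e+00, -3.33742932e-01]), 'joint_vel': array([ 0.00065997, -0.00104161,  0.00210903,  0.00225475,  0.00102524,
       -0.00129458]), 'tau': array([-5.20278481e-03, -3.69334245e+01,  3.48275471e+01,  6.95178017e+00,
       -4.59257310e-03,  1.69611226e-06]), 'eef_pos': array([0.18445013, 0.57063973, 0.23034648]), 'orientation': array([ 9.87793920e-01, -1.55764257e-01, -7.76908353e-05,  8.13528795e-04]), 'ft_force': array([-0.1424111 ,  0.17466494, -0.70144864]), 'torque': array([-0.02571981, -0.0121159 , -0.00159873]), 'grip_width': 0.0853116481054258}
```

View pics/scene0.png

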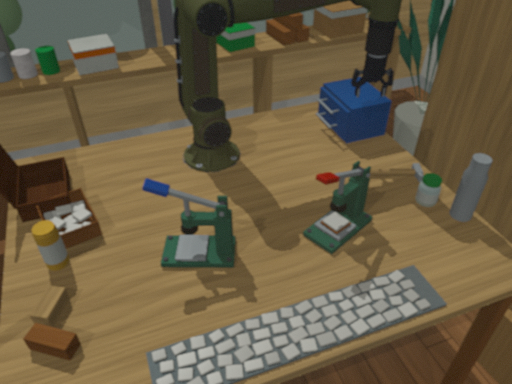

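View pics/top0.png

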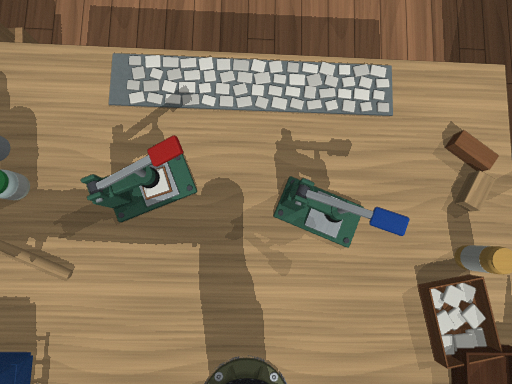

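Run:
```python
from h import *
f=dict(np.load('/tmp/top.npz'));P=cloud(f);h=cv2.cvtColor(f['pixels'],cv2.COLOR_RGB2HSV)
m=((h[...,0]<8)|(h[...,0]>172))&(h[...,1]>130)&(h[...,2]>60)&(P[...,2]>.2)
p=P[m];c=p.mean(0)
print('n',len(p),c)
A=np.c_[p[:,:2]-c[:2],np.ones(len(p))]
for _ in range(3):
    s=np.linalg.lstsq(A,p[:,2],rcond=None)[0];r=p[:,2]-A@s;k=abs(r)<.004;p=p[k];A=A[k]
print('plane grad',s,'tilt deg',np.degrees(np.arctan(np.hypot(*s[:2]))),'uphill az',np.degrees(np.arctan2(s[1],s[0])),r.std())
rect=cv2.minAreaRect((p[:,:2]*1000).astype(np.float32));print(rect,cv2.boxPoints(rect).tolist())
g=(h[...,0]>35)&(h[...,0]<90)&(h[...,1]>80)&(P[...,1]>-.02)&(P[...,2]>.02)
q=P[g];print('green',len(q),np.percentile(q,[1,50,99],axis=0).round(3).tolist())
for lo,hi in((.005,.06),(.06,.12),(.12,.3)):
    w=q[(q[:,2]>lo)&(q[:,2]<hi)]
    if len(w)>5: print(lo,len(w),cv2.minAreaRect((w[:,:2]*1000).astype(np.float32)))
```

```text
n 658 [0.58487393 0.17873521 0.27286962]
plane grad [-0.17313208 -0.53832615  0.27203386] tilt deg 29.487372759239115 uphill az -107.82840746953315 0.0012344028244476147
((584.7478637695312, 181.1879119873047), (6.504092216491699, 63.60858917236328), 29.703693389892578) [[566.1636352539062, 207.20167541503906], [597.6826782226562, 151.95127868652344], [603.3320922851562, 155.1741485595703], [571.8130493164062, 210.42454528808594]]
green 2152 [[0.418, 0.022, 0.02], [0.527, 0.301, 0.099], [0.62, 0.603, 0.588]]
0.005 895 ((319.3173522949219, 183.97425842285156), (601.4384765625, 215.22567749023438), 19.478029251098633)
0.06 291 ((524.265869140625, 419.9011535644531), (385.6140441894531, 72.42747497558594), 88.28343963623047)
0.12 944 ((535.302978515625, 297.5609130859375), (47.752315521240234, 146.15463256835938), 24.689437866210938)
```

The scene view shows the red-gripped press at about (330,178) holding the sample at (335,223), and the blue one at (156,187). In the top view the red grip is at (165,151) with its lever running to the hinge at about (93,188), and nothing stands over it. The plane fit collapsed onto a line, so I'll measure again more carefully.

Run:
```python
from h import *
def ray(f,uv):
    K,V=f['camera_matrix'],f['view'];R=V[:3,:3]
    return -R.T@V[:3,3], R.T@np.linalg.solve(K,[*uv,1])
def onz(f,uv,z):
    o,d=ray(f,uv);return o+d*(z-o[2])/d[2]
C={}
for n in('top','scene'):
    f=dict(np.load(f'/tmp/{n}.npz'));P=cloud(f);h=cv2.cvtColor(f['pixels'],cv2.COLOR_RGB2HSV)
    m=(((h[...,0]<8)|(h[...,0]>172))&(h[...,1]>130)&(h[...,2]>60)&(P[...,2]>.2)&(P[...,0]>.3)).astype(np.uint8)
    print(n,'V levels',np.percentile(h[...,2][m>0],[2,25,50,75,98]))
    if n=='top':
        e=cv2.erode(m,np.ones((3,3)))>0;p=P[e];c=p.mean(0)
        s=np.linalg.lstsq(np.c_[p[:,:2]-c[:2],np.ones(len(p))],p[:,2],rcond=None)[0]
        u,sv,vt=np.linalg.svd(p-c,full_matrices=False);nr=vt[2]*np.sign(vt[2,2])
        print('eroded',len(p),c.round(4),'grad',s.round(3),'normal',nr.round(3),'tilt',np.degrees(np.arccos(nr[2])),'az of normal(=toward hinge)',np.degrees(np.arctan2(nr[1],nr[0])),'rms',sv[2]/len(p)**.5)
        r=cv2.minAreaRect(np.argwhere(m)[:,::-1].astype(np.float32));b=cv2.boxPoints(r)
        print('rect px',r,b.round(0).tolist())
        w=np.array([onz(f,x,.27) for x in b]);print(w.round(3).tolist(),np.linalg.norm(np.diff(w,axis=0),axis=1))
        print('ctr',onz(f,r[0],.27).round(4),'hinge',onz(f,(93,188),.19).round(3))
        # lever points: nongreen grey near line, z by region
        q=P[(P[...,2]>.19)&(P[...,1]>.05)&(P[...,1]<.4)&(P[...,0]>.4)&(m==0)]
        print('lever/hi pts',len(q)); 
        for z in np.arange(.19,.28,.01):
            k=q[(q[:,2]>=z)&(q[:,2]<z+.01)]
            if len(k)>3: print(round(z,2),len(k),np.median(k,0).round(3))
    C[n]=(ray(f,np.argwhere(m)[:,::-1].mean(0)))
    print('centroid on .27',onz(f,np.argwhere(m)[:,::-1].mean(0),.27).round(4))
(o1,d1),(o2,d2)=C['top'],C['scene'];t=np.linalg.lstsq(np.c_[d1,-d2],o2-o1,rcond=None)[0]
a,b=o1+t[0]*d1,o2+t[1]*d2;print('two-view',a.round(4),b.round(4))
f=dict(np.load('/tmp/top.npz'));cv2.imwrite('pics/c1.png',cv2.resize(f['pixels'][120:235,70:210,::-1],None,fx=5,fy=5,interpolation=cv2.INTER_CUBIC))
```

```text
top V levels [104. 152. 155. 156. 163.]
eroded 529 [0.5845 0.1784 0.2743] grad [-1.514 -1.305  0.274] normal [0.778 0.538 0.323] tilt 71.13659012970335 az of normal(=toward hinge) 34.652146309725424 rms 0.009617870503862052
rect px ((164.4012451171875, 150.76600646972656), (20.20539665222168, 34.25215148925781), 62.35402297973633) [[145.0, 150.0], [175.0, 134.0], [184.0, 152.0], [154.0, 168.0]]
[[0.586, 0.219, 0.27], [0.621, 0.161, 0.27], [0.585, 0.141, 0.27], [0.55, 0.199, 0.27]] [0.06759994 0.04153707 0.06722411]
ctr [0.5853 0.18   0.27  ] hinge [0.516 0.346 0.19 ]
lever/hi pts 950
0.19 100 [0.515 0.331 0.197]
0.2 234 [0.521 0.335 0.204]
0.21 237 [0.531 0.33  0.215]
0.22 107 [0.543 0.279 0.225]
0.23 103 [0.553 0.256 0.235]
0.24 100 [0.562 0.233 0.245]
0.25 56 [0.57  0.218 0.253]
0.26 7 [0.604 0.188 0.268]
0.27 6 [0.613 0.17  0.277]
centroid on .27 [0.5856 0.1793 0.27  ]
scene V levels [ 90.46 110.25 130.   138.   145.  ]
centroid on .27 [0.5991 0.1744 0.27  ]
two-view [0.588  0.1815 0.2599] [0.588  0.1814 0.2599]
```

View pics/c1.png

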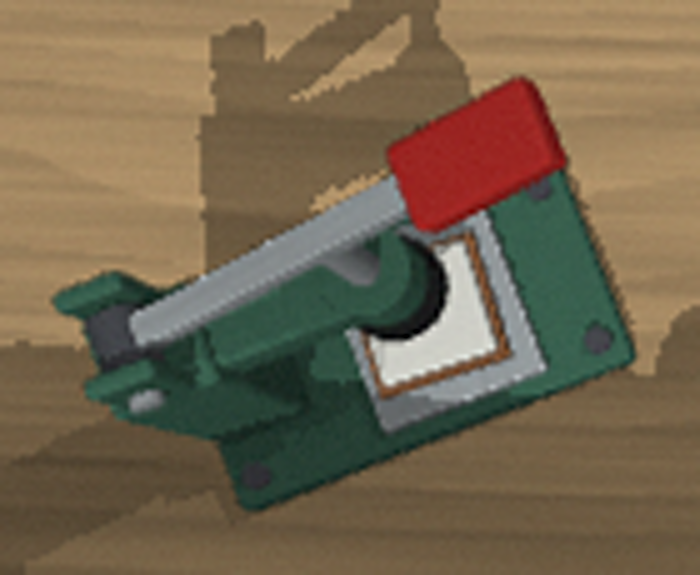

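The crop shows the grip's top face centred near (475,155) in crop pixels, with the lever running to the hinge at (110,330). My measurements are:

- **Grip centre:** about (0.586, 0.179, 0.27). The top-view depth and the 67 x 41 mm outline agree with the sizes given. The two-view centroid comes out at 0.260 because the scene camera also sees the side faces.
- **Lever azimuth:** about 114°.
- **Hinge:** 0.180 m away, against 0.173 m expected.

Next I'll rise, shut the fingers and cross over to above the grip.

Call:
step_arm([
  [[0, 0, -0.02, 0, 0, 0, 1], [0, 0, -0.04, 0, 0, 0, 1], [0, 0, -0.04, 0, 0, 0, 1], [0.0157, 0.0078, 0, 0, 0, 0, 1], [0.0314, 0.0156, 0, 0, 0, 0, 1], [0.0314, 0.0156, 0, 0, 0, 0, 1], [0.0314, 0.0156, 0, 0, 0, 0, 1], [0.0314, 0.0156, 0, 0, 0, 0, 1], [0.0314, 0.0156, 0, 0, 0, 0, 1], [0.0314, 0.0156, 0, 0, 0, 0, 1], [0.0314, 0.0156, 0, 0, 0, 0, 1], [0.0314, 0.0156, 0, 0, 0, 0, 1], [0.0314, 0.0156, 0, 0, 0, 0, 1], [0.0314, 0.0156, 0, 0, 0, 0, 1], [0.0314, 0.0156, 0, 0, 0, 0, 1], [0.0314, 0.0156, 0, 0, 0, 0, 1], [0.0314, 0.0156, 0, 0, 0, 0, 1], [0.0314, 0.0156, 0, 0, 0, 0, 1], [0.0314, 0.0156, 0, 0, 0, 0, 1], [0.0157, 0.0078, 0, 0, 0, 0, 1]],
], grip_force=40)

```text
time: 2.6
eef_pos: [0.5865, 0.1773, 0.3297]
orientation: [0.988, -0.156, -0.001, 0.001]
ft_force: [0.5, 0.5, -0.4]
grip_width: -0.0002
```

Call:
step_arm([
  [[0, 0, 0, 0, 0, 0, 1], [0, 0, 0, 0, 0, 0, 1]],
])

```text
time: 2.85
eef_pos: [0.5854, 0.1792, 0.3311]
orientation: [0.988, -0.156, -0.0, 0.0]
ft_force: [-0.5, -0.8, 0.7]
grip_width: -0.0002
```

Run:
```python
from h import *
from scipy.spatial.transform import Rotation as R
s=ctrl.state();print(s);r=R.from_quat(s['orientation']).as_matrix()
print(r.round(3).tolist(),(r.T@(np.array([.586,.179,.29])-s['eef_pos'])).round(4))
f=grab('scene');cv2.imwrite('pics/s1.png',cv2.resize(f['pixels'][60:280,200:460,::-1],None,fx=2.5,fy=2.5))
```

```text
{'time': 2.85, 'q': array([ 6.23650448e-01,  1.08506770e-01,  3.39869047e-01, -1.68840149e-04,
       -1.80256193e+00,  6.34696938e-01]), 'joint_vel': array([ 0.01088798, -0.00776535,  0.00195369,  0.00340784,  0.00070914,
        0.00014462]), 'tau': array([-5.18294647e-01, -3.88697326e+01,  3.37193978e+01,  6.74213201e+00,
        9.47683075e-04,  5.27186436e-03]), 'eef_pos': array([0.58544387, 0.17918965, 0.33105396]), 'orientation': array([ 9.87824747e-01, -1.55570632e-01, -2.01160181e-04,  8.33853896e-05]), 'ft_force': array([-0.54080447, -0.78959575,  0.69336429]), 'torque': array([-0.00444171,  0.0516262 , -0.06023072]), 'grip_width': -0.00020199728306757463}
[[0.952, -0.307, -0.0], [-0.307, -0.952, -0.0], [-0.0, 0.0, -1.0]] [0.0006 0.     0.0411]
```

View pics/s1.png

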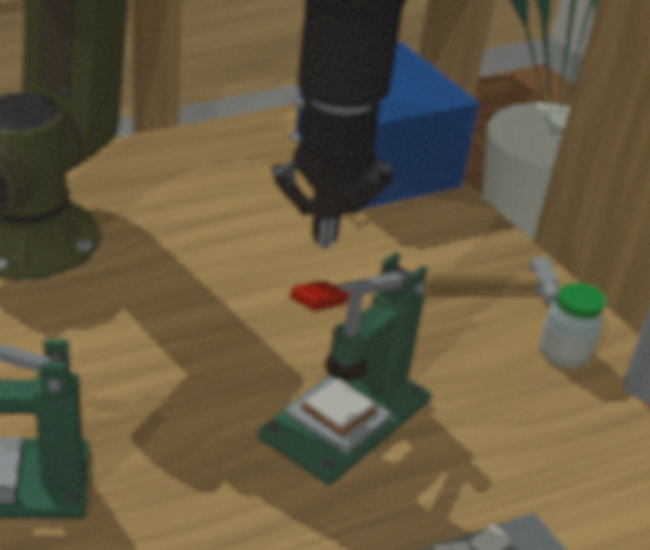

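The shut fingertips at (325,240) hang straight above the red grip at (318,295). I'll come down and make contact.

Call:
step_arm([
  [[0, 0, 0.012, 0, 0, 0, 1], [0, 0, 0.016, 0, 0, 0, 1], [0, 0, 0.012, 0, 0, 0, 1], [0, 0, 0.006, 0, 0, 0, 1], [0, 0, 0.004, 0, 0, 0, 1], [0, 0, 0.004, 0, 0, 0, 1], [0, 0, 0.004, 0, 0, 0, 1], [0, 0, 0.004, 0, 0, 0, 1], [0, 0, 0.004, 0, 0, 0, 1], [0, 0, 0, 0, 0, 0, 1]],
])

```text
time: 4.15
eef_pos: [0.5859, 0.1787, 0.2653]
orientation: [0.988, -0.156, 0.0, 0.0]
ft_force: [1.2, -0.5, 3.9]
grip_width: 0.0003
```

Call:
step_arm([
  [[0.0012, 0.0014, 0.004, 0, 0, 0, 1], [0.0012, 0.0014, 0.0065, 0, 0, 0, 1], [0.0012, 0.0014, 0.0065, 0, 0, 0, 1], [0.0012, 0.0014, 0.0065, 0, 0, 0, 1], [0.0012, 0.0014, 0.0065, 0, 0, 0, 1], [0.0012, 0.0014, 0.0065, 0, 0, 0, 1], [0.0012, 0.0014, 0.0065, 0, 0, 0, 1], [0.0012, 0.0014, 0.0065, 0, 0, 0, 1], [0, 0, 0.0065, 0, 0, 0, 1], [0, 0, 0.0065, 0, 0, 0, 1], [0, 0, 0.0065, 0, 0, 0, 1], [0, 0, 0.0065, 0, 0, 0, 1], [0, 0, 0.0065, 0, 0, 0, 1], [0, 0, 0.005, 0, 0, 0, 1], [0, 0, 0, 0, 0, 0, 1]],
])

```text
time: 6.02
eef_pos: [0.5917, 0.165, 0.1785]
orientation: [0.988, -0.156, 0.0, 0.0]
ft_force: [0.7, 2.2, 7.1]
grip_width: -0.0
```

Call:
step_arm([
  [[0, 0, 0.003, 0, 0, 0, 1], [0, 0, 0.002, 0, 0, 0, 1], [0, 0, 0, 0, 0, 0, 1]],
])

```text
time: 6.4
eef_pos: [0.5916, 0.1653, 0.1738]
orientation: [0.988, -0.156, 0.0, -0.0]
ft_force: [-0.2, 3.1, 8.0]
grip_width: 0.0002
```

Call:
step_arm([
  [[0, 0, 0.003, 0, 0, 0, 1], [0, 0, 0.003, 0, 0, 0, 1], [0, 0, 0.002, 0, 0, 0, 1], [0, 0, 0, 0, 0, 0, 1]],
])

```text
time: 6.9
eef_pos: [0.5914, 0.1659, 0.1659]
orientation: [0.988, -0.155, 0.0, -0.001]
ft_force: [-1.5, 4.0, 9.1]
grip_width: 0.0003
```

Call:
step_arm([
  [[0, 0, 0.002, 0, 0, 0, 1], [0, 0, 0.002, 0, 0, 0, 1], [0, 0, 0, 0, 0, 0, 1]],
])

```text
time: 7.28
eef_pos: [0.5914, 0.1659, 0.162]
orientation: [0.988, -0.155, 0.0, -0.001]
ft_force: [-1.4, 3.3, 8.6]
grip_width: -0.0
```

Call:
step_arm([
  [[0, 0, 0.002, 0, 0, 0, 1], [0, 0, 0, 0, 0, 0, 1]],
])

```text
time: 7.52
eef_pos: [0.5915, 0.1659, 0.1601]
orientation: [0.988, -0.155, 0.0, -0.001]
ft_force: [-1.4, 4.3, 9.1]
grip_width: 0.0
```

Call:
step_arm([
  [[0, 0, 0.002, 0, 0, 0, 1], [0, 0, 0, 0, 0, 0, 1]],
])

```text
time: 7.78
eef_pos: [0.5916, 0.1659, 0.1586]
orientation: [0.988, -0.155, 0.001, -0.001]
ft_force: [-2.4, 4.3, 10.1]
grip_width: -0.0003
```

Call:
step_arm([
  [[0, 0, 0.002, 0, 0, 0, 1], [0, 0, 0, 0, 0, 0, 1]],
])

```text
time: 8.02
eef_pos: [0.5917, 0.166, 0.1583]
orientation: [0.988, -0.155, 0.001, -0.001]
ft_force: [-5.7, 4.6, 15.7]
grip_width: 0.0003
```

The stop is reached: the TCP has stalled at 0.158 and the force is rising. One more millimetre, then hold for over two seconds.

Call:
step_arm([
  [[0, 0, 0.001, 0, 0, 0, 1], [0, 0, 0, 0, 0, 0, 1], [0, 0, 0, 0, 0, 0, 1], [0, 0, 0, 0, 0, 0, 1], [0, 0, 0, 0, 0, 0, 1], [0, 0, 0, 0, 0, 0, 1], [0, 0, 0, 0, 0, 0, 1], [0, 0, 0, 0, 0, 0, 1], [0, 0, 0, 0, 0, 0, 1], [0, 0, 0, 0, 0, 0, 1], [0, 0, 0, 0, 0, 0, 1], [0, 0, 0, 0, 0, 0, 1], [0, 0, 0, 0, 0, 0, 1], [0, 0, 0, 0, 0, 0, 1], [0, 0, 0, 0, 0, 0, 1], [0, 0, 0, 0, 0, 0, 1], [0, 0, 0, 0, 0, 0, 1], [0, 0, 0, 0, 0, 0, 1], [0, 0, 0, 0, 0, 0, 1], [0, 0, 0, 0, 0, 0, 1]],
])

```text
time: 10.52
eef_pos: [0.5917, 0.1661, 0.1581]
orientation: [0.988, -0.155, 0.002, -0.001]
ft_force: [-7.2, 4.9, 19.7]
grip_width: -0.0001
```

Run:
```python
from h import *
f=grab('scene');cv2.imwrite('pics/s2.png',cv2.resize(f['pixels'][120:260,260:430,::-1],None,fx=4,fy=4,interpolation=cv2.INTER_CUBIC))
P=cloud(f);h=cv2.cvtColor(f['pixels'],cv2.COLOR_RGB2HSV)
m=((h[...,0]<8)|(h[...,0]>172))&(h[...,1]>130)&(h[...,2]>60)&(P[...,0]>.4)&(P[...,1]>0)&(P[...,1]<.3)&(P[...,2]>.1)
print(m.sum(),np.percentile(P[m],[2,50,98],axis=0).round(3).tolist())
```

```text
195 [[0.581, 0.137, 0.143], [0.603, 0.161, 0.153], [0.621, 0.202, 0.163]]
```

View pics/s2.png

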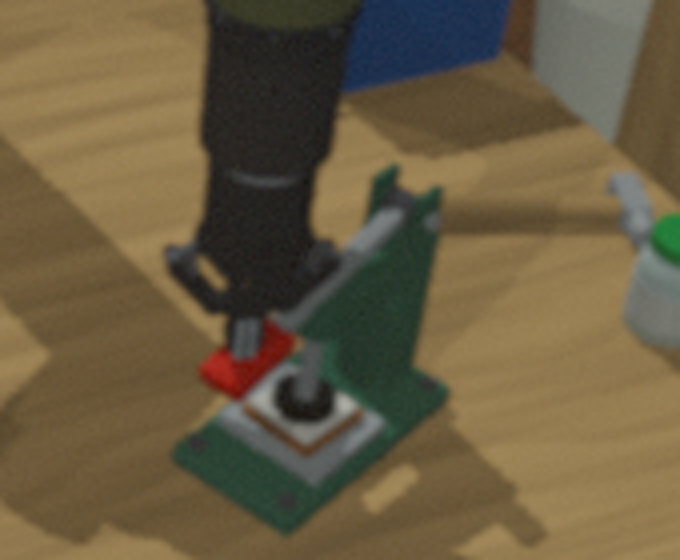

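The ram's black foot is down on the sample at (305,398), and the grip at (250,360) is about 112 mm below home. Held 2.5 s. Now the slow rise.

Call:
step_arm([
  [[0, 0, -0.003, 0, 0, 0, 1], [0, 0, -0.004, 0, 0, 0, 1], [0, 0, -0.0055, 0, 0, 0, 1], [0, 0, -0.0055, 0, 0, 0, 1], [0, 0, -0.0055, 0, 0, 0, 1], [0, 0, -0.0055, 0, 0, 0, 1], [0, 0, -0.0055, 0, 0, 0, 1], [0, 0, -0.0055, 0, 0, 0, 1], [0, 0, -0.0055, 0, 0, 0, 1], [0, 0, -0.0055, 0, 0, 0, 1], [0, 0, -0.0055, 0, 0, 0, 1], [-0.0012, -0.0014, -0.0055, 0, 0, 0, 1], [-0.0012, -0.0014, -0.0055, 0, 0, 0, 1], [-0.0012, -0.0014, -0.0055, 0, 0, 0, 1], [-0.0012, -0.0014, -0.0055, 0, 0, 0, 1], [-0.0012, -0.0014, -0.0055, 0, 0, 0, 1], [-0.0012, -0.0014, -0.0055, 0, 0, 0, 1], [-0.0012, -0.0014, -0.0055, 0, 0, 0, 1], [-0.0012, -0.0014, -0.004, 0, 0, 0, 1], [0, 0, -0.003, 0, 0, 0, 1]],
])

```text
time: 13.08
eef_pos: [0.5855, 0.1796, 0.2561]
orientation: [0.988, -0.155, -0.0, -0.0]
ft_force: [-1.5, 0.1, 3.0]
grip_width: -0.0001
```

Call:
step_arm([
  [[0, 0, -0.002, 0, 0, 0, 1], [0, 0, -0.002, 0, 0, 0, 1], [0, 0, -0.002, 0, 0, 0, 1], [0, 0, -0.002, 0, 0, 0, 1], [0, 0, -0.002, 0, 0, 0, 1], [0, 0, 0, 0, 0, 0, 1]],
])

```text
time: 13.82
eef_pos: [0.5859, 0.1788, 0.2665]
orientation: [0.988, -0.156, 0.0, -0.0]
ft_force: [-1.1, 3.1, 2.4]
grip_width: -0.0001
```

Call:
step_arm([
  [[0, 0, -0.002, 0, 0, 0, 1], [0, 0, -0.002, 0, 0, 0, 1], [0, 0, -0.002, 0, 0, 0, 1], [0, 0, -0.002, 0, 0, 0, 1], [0, 0, -0.002, 0, 0, 0, 1], [0, 0, -0.002, 0, 0, 0, 1], [0, 0, -0.002, 0, 0, 0, 1], [0, 0, -0.002, 0, 0, 0, 1], [0, 0, 0, 0, 0, 0, 1]],
])

```text
time: 14.95
eef_pos: [0.5859, 0.1787, 0.2825]
orientation: [0.988, -0.156, 0.0, 0.0]
ft_force: [-0.1, -0.2, 0.4]
grip_width: -0.0
```

Call:
step_arm([
  [[0, 0, -0.01, 0, 0, 0, 1], [0, 0, -0.02, 0, 0, 0, 1], [0, 0, -0.02, 0, 0, 0, 1], [0, 0, -0.01, 0, 0, 0, 1], [0, 0, 0, 0, 0, 0, 1], [0, 0, 0, 0, 0, 0, 1]],
])

```text
time: 15.7
eef_pos: [0.5857, 0.1789, 0.3413]
orientation: [0.988, -0.156, -0.001, 0.0]
ft_force: [1.1, 0.7, -0.2]
grip_width: -0.0002
```

Run:
```python
from h import *
def meas(f):
    P=cloud(f);h=cv2.cvtColor(f['pixels'],cv2.COLOR_RGB2HSV);H,S,V=h[...,0],h[...,1],h[...,2]
    r=((H<8)|(H>172))&(S>130)&(V>60)&(P[...,0]>.4)&(P[...,1]<.3)&(P[...,1]>0)
    b=(H>100)&(H<130)&(S>130)&(P[...,1]<0)
    roi=(P[...,0]>.45)&(P[...,0]<.62)&(P[...,1]>.13)&(P[...,1]<.3)&(P[...,2]>.02)&(P[...,2]<.1)
    w=roi&(S<50)&(V>170)
    return [(int(m.sum()),np.argwhere(m).mean(0)[::-1].round(1).tolist(),np.median(P[m],0).round(4).tolist()) for m in(r,b,w)]
for n in('scene','top'):
    o=dict(np.load(f'/tmp/{n}.npz')) if n=='top' else None
    f=ctrl.grab_frame(n)
    if o is not None: print('before',meas(o))
    print(n,meas(f))
    cv2.imwrite(f'pics/{n}9.png',f['pixels'][...,::-1])
a=cv2.imread('pics/scene0.png');class_=None
for nm in('scene0','scene9'):
    i=cv2.imread(f'pics/{nm}.png');h=cv2.cvtColor(i,cv2.COLOR_BGR2HSV)[200:240,300:375]
    m=(h[...,1]<50)&(h[...,2]>150);print(nm,m.sum(),np.argwhere(m).mean(0)[::-1]+[300,200])
x=cv2.hconcat([cv2.resize(cv2.imread(f'pics/{nm}.png')[150:255,290:385],None,fx=4,fy=4) for nm in('scene0','scene9')]);cv2.imwrite('pics/cmp.png',x)
print(ctrl.state()['ft_force'])
```

```text
scene [(166, [327.4, 177.8], [0.5998, 0.1723, 0.2704]), (261, [160.6, 185.7], [0.4678, -0.2757, 0.2666]), (0, [nan, nan], [nan, nan, nan])]
before [(666, [164.8, 150.7], [0.5856, 0.1789, 0.2711]), (675, [389.1, 221.2], [0.4569, -0.2724, 0.2707]), (270, [158.3, 185.6], [0.5417, 0.237, 0.0467])]
top [(481, [163.4, 153.8], [0.5803, 0.1847, 0.2679]), (681, [389.1, 221.2], [0.4569, -0.2723, 0.2707]), (303, [159.5, 185.9], [0.5413, 0.2359, 0.0464])]
scene0 205 [335.00487805 220.30731707]
scene9 221 [334.95022624 220.19457014]
[-0.07103578  0.02236022  1.20033049]<stdin>:8: RuntimeWarning: Mean of empty slice.
  ret = um.true_divide(
  return _methods._mean(a, axis=axis, dtype=dtype,
```

View pics/cmp.png

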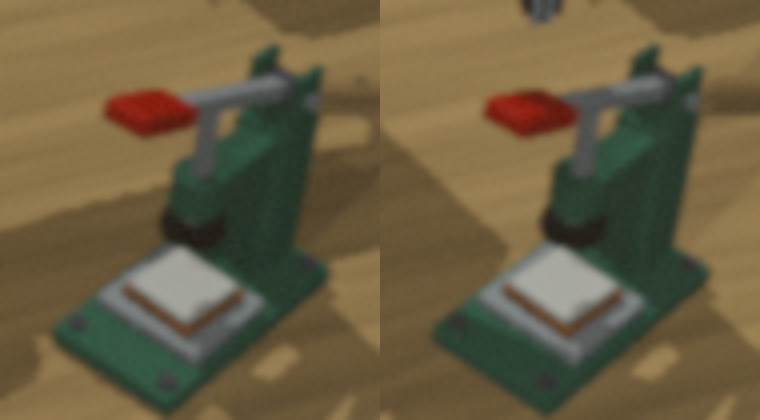

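Before (left) and after (right) match: the grip is back at (525,110), the sample has not moved, and the fingers are clear above. I'll hand it in.

```bash
python3 -c "
from bench import ctrl
print(ctrl.finish_job())"
```

```text
the job is handed in; nothing more can be done
None
```

I pushed the red-gripped lever down to its bottom stop, held it there, let it rise slowly under the hand to the top stop, and handed the job in at about 16 s.

- **Hold:** at the stop the TCP stalled at z = 0.158 m and the force rose to about 20 N. I held it for about 2.5 s. The picture showed the ram's foot on the sample and the grip about 112 mm below home.
- **Return:** the rise took about 3.5 s, at roughly 0.25 rad/s. The force was still 2.4 N with the TCP at 0.2665 m. It had fallen to about zero by 0.2825 m, raised in 2 mm rows. After that the hand lifted about 60 mm clear.
- **Last checks:**
  - **Red grip:** it is back at its starting pixel in the scene view, within 0.4 px.
  - **Sample:** it moved 0.1 px in the scene view, and about 1 mm by depth in the top view.
  - **Blue grip:** its pixel and position in the top view are unchanged.
- **Disagreements:**
  - **Two-view height:** the two-view centroid of the grip gave 0.260 m against 0.271 m from depth, because the scene camera also sees the side faces. I used the depth value.
  - **Plane fits:** the fits to the grip's face failed, so the lever direction (about 114°) came from points along the lever.
  - **Last top view:** the red patch looked shifted and smaller, most likely because the gripper covered part of it.
  - **Blue grip in the scene view:** its pixel centroid shifted by about 5 px, but that mask used different limits from the first one, and the depth position agrees.

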